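Put the mineral block away in the latch box

TASK

The tortoise has eaten: press the thumb latch of the small grey box so that its sprung lid pops open, take the mineral block out of the terracotta dish and lay it inside the box, then snap the lid shut so that it stays latched. Leave the dish, the ramekin, the jar, the tongs and the scoop standing where they are.

Things in the scene. Friction and masses are not known exactly. Their poses are not given: they have to be found in the camera images.
- box: Small grey plastic box, fixed in place, outside 120 (x) x 130 (y) x 48 mm high without its lid, walls and floor 4 mm, nothing inside. Origin: centre of its underside, on the table. Its own -x is its front (latch side, turned roughly to the robot), +x its back (hinge side), y along its width, z up. The lid makes it 54 mm high when shut; the latch's head stands up to 70 mm high, 57 to 71 mm in front of the origin, 30 mm wide.
- thumb_pad (a point): Centre of the top face of the thumb pad of the latch: a grey rocker plate 34 mm wide that sticks out level from the middle of the box's front, 70 to 101 mm in front of the box's origin, its top 36.5 mm above the table when not pressed; this point lies 88 mm in front of the box's origin. Pressing the pad straight down (9 mm here at full travel, about 3 N) rocks the latch's head outwards off the lid; the pad springs back when let go.
- latch (a joint): Angle of the thumb latch rocker in rad: 0 at rest, 0.30 pad fully down; the lid comes free by about 0.25. The pivot lies 57 mm in front of the box's origin and 34 mm above the table, along the box's y.
- lid (a joint): Angle of the lid in rad: about 0.01 when shut and latched, 1.1 when popped fully open (it stops there, leaning back towards the front over the box, at 63 deg to the level). A spring (0.09 N m shut, 0.035 N m open) always drives it open unless the latch holds it; pushed right down to its stop (-0.012) it snaps in under the latch's sloping head, which it rides over in the last 15 mm (about 3 to 4 N in all, pushing down at the front edge).
- lid_edge (a point): Middle of the lid's front edge, a rounded bar of 6 mm diameter along the box's y, 120 mm from the hinge axis. It moves with the lid: 51 mm above the table when shut, about 158 mm when open. The lid is a plate 6 mm thick, 130 mm wide, from this edge to the hinge.
- lid_hinge (a point): Middle of the lid's hinge axis: 60 mm behind the box's origin, 51 mm above the table, along the box's y.
- block: Off-white mineral block with a scored line across its middle, one piece, 56 (x) x 28 (y) x 24 mm high, about 70 g, lying flat in the dish. Origin: centre of its underside. x along its length, z up.
- dish: Shallow round terracotta feeding dish, loose, outside 144 mm across at the rim and 120 mm at the foot, 22 mm high, floor 6 mm thick, wall 5 mm. Origin: centre of its underside.
- shelf: Upper pine board on four thin steel posts, fixed: underside 285 mm above the table, 18 mm thick, 140 mm deep, 700 mm wide. Origin on the table, plumb below the middle of the board's front edge; the board runs from there along its own +x (away from the robot) and 350 mm to each side in y. It hangs over the rear half of the box. Posts of 12 mm diameter at x = 20 and 120 mm, y = +-335 mm.
- ramekin: White ceramic ramekin, loose, rim 84 mm across, 45 mm high. Origin: centre of its underside.
- jar: Clear acrylic supplement jar with a screw lid, loose, 60 mm across, 115 mm high, standing beside the box. Origin: centre of its underside.
- tongs: Stainless steel tongs, loose, lying flat, 211 mm long along x, 40 mm wide, 12 mm high. Origin: near their middle, at the table.
- scoop: Plastic scoop, loose, lying flat, 118 mm long along x (x = -56 to +63 mm), 36 mm wide, 22 mm high. Origin: near its middle, at the table.
Mind the look-alikes: they are no part of the job. Of the things that look like the box, the middle-sized one is meant.

How it is judged (in metres and radians):
On the way, in this order (a step that is already met when the one before it is completed fails the run):
1. the lid has popped open (value of joint lid above 0.9 rad), for 0.2 s.
2. the block lies in the box and is let go, with the lid still open (x of block in the frame of box between -0.056 and 0.056 m and y of block in the frame of box between -0.061 and 0.061 m and z of block in the frame of box between -0.002 and 0.035 m and value of joint lid above 0.7 rad and contact force between the fingers and block below 0.1 N and linear speed of block below 0.05 m/s), for 0.2 s.
At the end, for the whole second after the job is handed in: The lid is shut and held by the latch (lid angle under 0.04 rad, latch back under 0.08 rad), the block lies at rest inside the box, and dish, ramekin, jar, tongs and scoop are within 30 mm of where they stood (value of joint lid below 0.04 rad and value of joint latch below 0.08 rad and x of block in the frame of box between -0.056 and 0.056 m and y of block in the frame of box between -0.061 and 0.061 m and z of block in the frame of box between -0.002 and 0.035 m and linear speed of block below 0.02 m/s and distance of each of dish, ramekin, jar, tongs, scoop from where it was at the start of the episode below 0.03 m); the robot touches nothing.
It fails at once if the dish shifted by more than 30 mm (distance of dish from where it was at the start of the episode above 0.03 m).
It fails at once if the ramekin or the jar shifted by more than 30 mm (distance of any of ramekin, jar from where it was at the start of the episode above 0.03 m).
It fails at once if the tongs or the scoop shifted by more than 30 mm (distance of any of tongs, scoop from where it was at the start of the episode above 0.03 m).
It fails at once if the dish, the jar or the ramekin tipped over (angle between any of dish, jar, ramekin's own z axis and vertical above 0.5 rad).
It also fails if it takes over 64 s, if anything falls off the work surface, if the arm or the gripper's body presses on something with over 40 N, if the wrist force passes 120 N, or if a joint passes its speed limit or range.

ROBOT

A 6-joint arm with a two-finger parallel gripper is mounted at the origin on the work surface. World frame = base frame: x ahead of the robot, y to its left, z up, the work surface at z = 0. Lengths are in mm, angles in rad, forces in N, time in s.
With the tool pointing down it reaches from about 325 to 900 mm from the base axis. Payload 6.1 kg.
Tool frame: the origin (TCP) lies on the centre line of the jaws, within the pads' length; the fingertips stand 25 mm ahead of it and the grasp point (between the pads) lies 6 mm ahead of it; z points along the fingers, y is the line along which they close (so a half turn about z gives the same grasp; the last joint's range is limited). The gripper opens to 85 mm and grips with 20 to 120 N. Pads are 22 mm wide; open, the fingers measure 114 mm over their backs; the gripper's body (76 mm by 85 mm) begins 54 mm behind the grasp point. The pads swing forward as they close: fully open they stand 13 mm farther back than shut.
Start: joints at [1.044, 0.22, 1.526, -0, 1.395, -0.126], TCP at [243.845, 575.461, 256.3] pointing down, gripper open.
Joint ranges: [-2.98, 2.98], [-0.91, 2.08], [0.09, 2.57], [-1.24, 4.39], [0.2, 2.65], [-2.68, 2.68]. Speed limits (rad/s): [2.57, 2.57, 3.01, 3.14, 3.14, 3.14].

INTERFACE

Orientations are given as [roll, pitch, yaw] about the fixed x, y, z axes, in that order (R = Rz(yaw) Ry(pitch) Rx(roll)).
In Python, from station import observe, grab_frame, camera_info, job_done gives the robot as it stands.
- The arm moves only by the tool step_arm, never from a script. Its argument "series" is a list of rows, each a list of 3 entries, a list of its own where there are three numbers: the opening, from 0 (shut) to 1 (fully open), then the shift along the tool's x, y, z in m, then the turn, a rotation vector about the tool's x, y, z in rad. In form: [[jaw, [x, y, z], [wx, wy, wz]], ...]. A call has 1 to 5 rows; each row shifts and turns the commanded pose from where the row before left it, along the tool's axes as they then stand; what a row does not reach is not made up. A row lasts 1/12 s, in which the tool goes at most 41.7 mm and 7.16 degrees, less where a joint would pass 70% of its speed; a pose out of reach is approached as far as the arm can. A call is refused whole if a number of a shift passes 0.0417 or a number of a turn 0.125, either way. A call with a gripper value outside its range is refused whole. The fingers move at their own pace and stop on an object; "force" is the grip in N (left out, the last holds). Time passes only in rows, so rows that do not move let the fingers close. It gives the time, the measured TCP pose, the force, the opening and the grip force at its end, in the units of the state.
- observe(): the state, without advancing time (a new reading comes with each control period).
- grab_frame(name): name is "side" or "top" or "wrist"; returns the picture (420x560x3 uint8, blue, green, red); there is no depth.
- camera_info(name): a dict with "fx", "fy", "cx", "cy" (pixels), "camera_from_world" (4x4, takes a point from world to camera coordinates). Camera axes: x right, y down, z forward; pixel columns grow to the right and rows downward; lengths in mm; the calibration is good to about 2 mm. A picture is of the moment at which its call begins: read the wrist's pose just before it. camera_info takes no time and is no camera call; for the wrist camera it gives the pose at the moment of the call.
- job_done(): hands the job in; it is judged then, once.
The state is a dict: "time": time; "joints": joint angles; "joint_vel": joint speeds; "joint_torque": joint torques, N m; "tool_pos": TCP position; "ee_rot": TCP orientation; "wrist_force": force on the tool from outside, world axes, zero at the start; "torque": the same for the moment, N m; "finger_gap": finger opening in mm; "gripper_force": force on a finger pad.
Only numpy, scipy, OpenCV 4.12 (cv2) and the standard library are available. Lean on these libraries where they do the work, as an engineer would, in place of code of your own. Each camera call takes 0.05 s, during which the arm holds its last target. There are 200 camera calls.

## Working session

There is one attempt and no reset: what is moved stays moved. The work goes in short steps, Python scripts to look and compute and a tool call to move; the robot and the scene stay as the last step left them, time stands still between calls to the robot, and variables do not carry over. Pictures are saved under pics/ and viewed, at most 10 in all, crops included, and the job is handed in when it is done.

Besides the shell and the picture viewer there is one more tool, called after ">>>" as name(argument=value, ...) on one line, values as JSON. step_arm: Moves the arm, as the interface text tells. Its arguments: {"type":"object","properties":{"series":{"type":"array"},"force":{"type":"number"}},"required":["series"]}

```bash
mkdir -p pics; ls; python3 - <<'E'
from station import *
import cv2,numpy as np
np.set_printoptions(precision=3,suppress=True)
for n in ("side","top"):
    cv2.imwrite(f"pics/{n}0.png",grab_frame(n)); c=camera_info(n); print(n,c["fx"],c["fy"],c["cx"],c["cy"]); print(np.array(c["camera_from_world"]))
print(observe())
E
```

```text
pics
side 389.4636737200883 389.4636737200883 278.47768405820096 209.27569925936143
[[   0.997   -0.078   -0.009 -449.37 ]
 [  -0.062   -0.721   -0.691   21.517]
 [   0.048    0.689   -0.723 1052.645]
 [   0.       0.       0.       1.   ]]
top 546.8676170302721 546.8676170302721 282.9201533360174 208.81607661920697
[[  -0.112   -0.994   -0.005  -42.082]
 [  -0.973    0.111   -0.201  462.172]
 [   0.2     -0.018   -0.98  1131.417]
 [   0.       0.       0.       1.   ]]
{'time': 0.1, 'joints': array([ 1.044,  0.221,  1.527,  0.   ,  1.395, -0.126]), 'joint_vel': array([ 0.001, -0.   , -0.003, -0.001,  0.001,  0.001]), 'joint_torque': array([  0.001, -49.825, -39.054,  -0.   ,   0.006,  -0.   ]), 'tool_pos': array([243.591, 575.038, 255.323]), 'ee_rot': array([-3.14 , -0.   ,  2.741]), 'wrist_force': array([0.386, 0.498, 0.648]), 'torque': array([-0.034, -0.037,  0.004]), 'gripper_force': 0.0, 'finger_gap': 85.54360406012113}
```

View pics/side0.png

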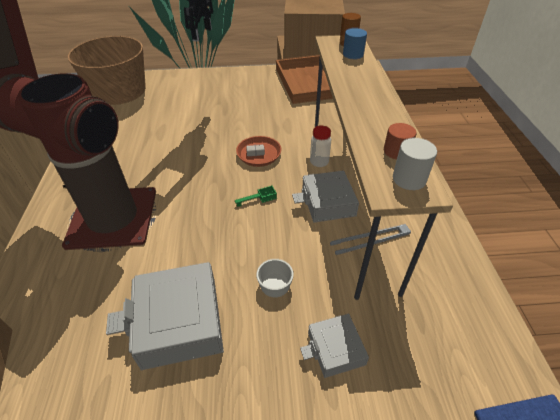

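View pics/top0.png

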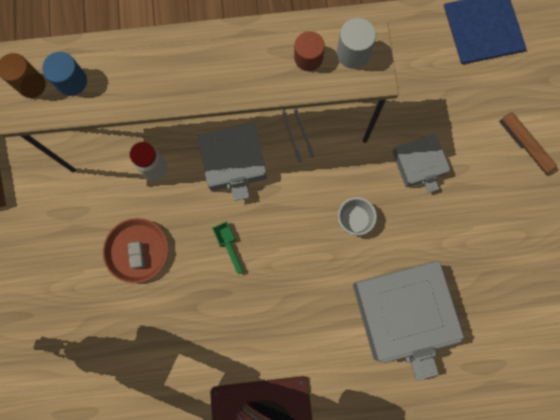

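Three grey boxes are candidates. In the top picture they are large (410,312), middle (232,160) and small (422,162). By size the middle one at top (232,160), side (328,195), is meant. The only block is in the terracotta dish, top (136,255), side (256,152). The dish-like trays behind are something else. The jar is at top (147,160), the scoop at (230,247), the tongs at (298,135) and the ramekin at (358,217). I'll check the choice in one crop.

```bash
cat > h.py <<'E'
from station import *
import cv2,numpy as np
np.set_printoptions(precision=1,suppress=True)
def cast(n,uv,z,c=None):
    c=c or camera_info(n);T=np.array(c["camera_from_world"]);R,t=T[:3,:3],T[:3,3]
    o=-R.T@t;d=R.T@np.array([(uv[0]-c["cx"])/c["fx"],(uv[1]-c["cy"])/c["fy"],1])
    return o+d*(z-o[2])/d[2]
def proj(n,p):
    c=camera_info(n);T=np.array(c["camera_from_world"]);q=T[:3,:3]@np.array(p)+T[:3,3]
    return np.array([q[0]/q[2]*c["fx"]+c["cx"],q[1]/q[2]*c["fy"]+c["cy"]])
E
python3 - <<'E'
import cv2,numpy as np
a=cv2.imread("pics/top0.png");b=cv2.imread("pics/side0.png")
A=cv2.resize(a[115:290,95:275],None,fx=2.2*1,fy=2.2,interpolation=cv2.INTER_CUBIC)
B=cv2.resize(b[125:235,230:370],None,fx=2.8,fy=2.8,interpolation=cv2.INTER_CUBIC)
h=max(A.shape[0],B.shape[0]);A=cv2.copyMakeBorder(A,0,h-A.shape[0],0,0,0);B=cv2.copyMakeBorder(B,0,h-B.shape[0],0,0,0)
o=np.hstack([A,B]);print(o.shape);cv2.imwrite("pics/crop1.png",o)
E
```

```text
(385, 788, 3)
```

View pics/crop1.png

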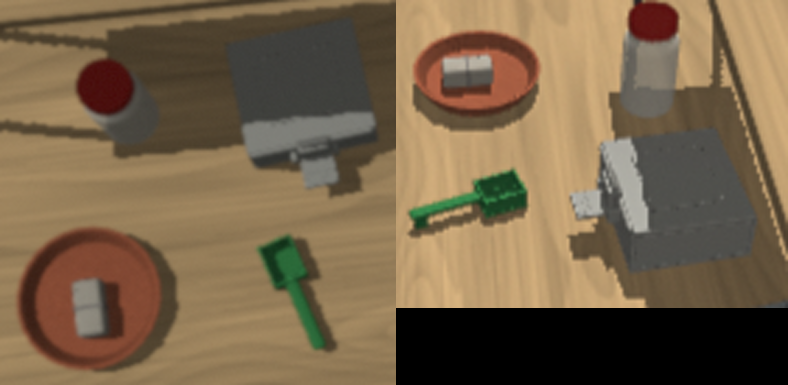

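The crop confirms it: the middle box has its lid at crop (305,85), pad at (320,172) and latch head at (312,150). The block lies in the dish at (88,307), with the jar to the left of the box.

```bash
python3 - <<'E'
from h import *
f=lambda p,z:cast("top",(p[0]/2.2+95-.3,p[1]/2.2+115-.3),z)
g=lambda p,z:cast("side",((p[0]-396)/2.8+230-.3,p[1]/2.8+125-.3),z)
print("lid")
for p in [(242,125),(376,113),(352,20),(228,45)]: print(f(p,54))
print("lid side")
for p in [(602,145),(648,230),(753,213),(715,130)]: print(g(p,54))
print("pad top",[f(p,36.5) for p in [(302,160),(333,155),(338,183),(307,188)]])
print("pad side",[g(p,36.5) for p in [(572,192),(602,192),(606,215),(578,217)]])
a=cv2.imread("pics/top0.png").astype(int)
s=a[225:285,100:172]; b,gg,r=s[...,0],s[...,1],s[...,2]
m=((r-b<30)&(r>110)).astype(np.uint8)
n,l,st,c=cv2.connectedComponentsWithStats(m);k=1+np.argmax(st[1:,4]);print(st[k],c[k])
cn=cv2.findContours((l==k).astype(np.uint8),0,2)[0][0];re=cv2.minAreaRect(cn);print(re)
for q in cv2.boxPoints(re):print("blk",f(((q[0]+100.3-95)*2.2,(q[1]+225.3-115)*2.2),30))
print("dish rim",[f(p,22) for p in [(20,298),(160,298),(90,228),(90,368)]])
print("blk side",[g(p,30) for p in [(443,57),(492,57),(490,70),(445,72)]])
print("scoop",f((290,290),15),"jar",f((106,87),115))
E
```

```text
lid
[554.5  65.8  54. ]
[551.6 -67.   54. ]
[650.9 -53.3  54. ]
[638.8  72.8  54. ]
lid side
[524.7  58.8  54. ]
[552.4 -61.   54. ]
[652.7 -47.7  54. ]
[640.3  71.3  54. ]
pad top [array([516.8,  11.5,  36.5]), array([518.4, -19.7,  36.5]), array([489.3, -21.8,  36.5]), array([487.8,   9.2,  36.5])]
pad side [array([490.5,  12.8,  36.5]), array([519.4,  10.3,  36.5]), array([519.4, -21.3,  36.5]), array([492.6, -21.6,  36.5])]
[ 29  17  12  26 263] [34.4 29.3]
((34.28712844848633, 29.371288299560547), (24.676923751831055, 11.044912338256836), 84.2894058227539)
blk [421.8 247.8  30. ]
blk [421.5 224.   30. ]
blk [367.9 221.9  30. ]
blk [368.2 245.5  30. ]
dish rim [array([412.6, 302.2,  22. ]), array([397. , 164.8,  22. ]), array([475. , 229.4,  22. ]), array([336.2, 237.5,  22. ])]
blk side [array([370. , 248.2,  30. ]), array([424.6, 243.3,  30. ]), array([421.1, 220. ,  30. ]), array([371.6, 220.8,  30. ])]
scoop [391.4  37.3  15. ] jar [588.1 182.7 115. ]
```

```bash
cat >> h.py <<'E'
from scipy.spatial.transform import Rotation as Ro
BOX=[587.5,4.0];YAW=0.1
def bw(p): return np.r_[Ro.from_euler('z',YAW).apply(p)[:2]+BOX,p[2]]
def plan(point,tilt,ahead,yaw=None):
    """tool increments so that the tool-axis point 'ahead' mm ahead of TCP goes to world point"""
    yaw=YAW if yaw is None else yaw
    B=Ro.from_euler('z',yaw).as_matrix();t=np.radians(tilt)
    z=B@[np.sin(t),0,-np.cos(t)];y=B[:,1];R=np.c_[np.cross(y,z),y,z]
    o=observe();C=Ro.from_euler('xyz',o["ee_rot"]).as_matrix()
    tgt=np.array(point)-ahead*z
    print("t %.1f tcp"%o["time"],o["tool_pos"],"->",tgt,"F",o["wrist_force"])
    print("  rotvec tool",np.round(Ro.from_matrix(C.T@R).as_rotvec(),3),"shift after rot",R.T@(tgt-o["tool_pos"]),"shift now axes",C.T@(tgt-o["tool_pos"]))
E
python3 - <<'E'
from h import *
plan(bw([-85,0,100]),20,25)
E
```

```text
t 0.1 tcp [243.6 575.  255.3] -> [494.4  -5.3 123.5] F [0.4 0.5 0.6]
  rotvec tool [-0.1 -0.3 -0.5] shift after rot [-135.  -602.5  189.4] shift now axes [-457.4 -436.3  132.5]
```

```bash
sed -i 's/np.round(\(.*\).as_rotvec(),3)/[round(float(v),4) for v in \1.as_rotvec()]/' h.py; python3 - <<'E'
from h import *
plan(bw([-85,0,100]),20,25)
E
```

```text
t 0.1 tcp [243.6 575.  255.3] -> [494.4  -5.3 123.5] F [0.4 0.5 0.6]
  rotvec tool [-0.089, -0.3424, -0.4954] shift after rot [-135.  -602.5  189.4] shift now axes [-457.4 -436.3  132.5]
```

>>> step_arm(series=[[0,[0,0,0],[-0.018,-0.068,-0.099]],[0,[0,0,0],[-0.018,-0.068,-0.099]],[0,[0,0,0],[-0.018,-0.068,-0.099]],[0,[0,0,0],[-0.018,-0.068,-0.099]],[0,[0,0,0],[-0.018,-0.068,-0.099]]])

```text
time: 0.52
tool_pos: [243.7, 575.6, 256.0]
ee_rot: [3.14, 0.351, -3.037]
wrist_force: [0.1, -0.3, -0.3]
finger_gap: 25.7
gripper_force: 0.0
```

>>> step_arm(series=[[0,[-0.009,-0.04,0.002],[0,0,0]],[0,[-0.009,-0.04,0.002],[0,0,0]],[0,[-0.009,-0.04,0.002],[0,0,0]],[0,[-0.009,-0.04,0.002],[0,0,0]],[0,[-0.009,-0.04,0.002],[0,0,0]]])

```text
time: 0.93
tool_pos: [308.9, 379.2, 260.9]
ee_rot: [3.139, 0.348, -3.041]
wrist_force: [1.8, -0.5, -0.6]
finger_gap: 0.3
gripper_force: 0.0
```

>>> step_arm(series=[[0,[-0.009,-0.04,0.002],[0,0,0]],[0,[-0.009,-0.04,0.002],[0,0,0]],[0,[-0.009,-0.04,0.002],[0,0,0]],[0,[-0.009,-0.04,0.002],[0,0,0]],[0,[-0.009,-0.04,0.002],[0,0,0]]])

```text
time: 1.35
tool_pos: [374.4, 185.0, 266.9]
ee_rot: [3.138, 0.349, -3.042]
wrist_force: [2.2, -0.1, 0.7]
finger_gap: 0.2
gripper_force: 0.0
```

>>> step_arm(series=[[0,[-0.009,-0.04,0.002],[0,0,0]],[0,[-0.009,-0.04,0.002],[0,0,0]],[0,[-0.009,-0.04,0.002],[0,0,0]],[0,[-0.009,-0.04,0.002],[0,0,0]],[0,[0,0,0],[0,0,0]]])

```text
time: 1.77
tool_pos: [428.5, 22.7, 271.7]
ee_rot: [-3.141, 0.349, -3.054]
wrist_force: [-1.0, 1.3, 0.5]
finger_gap: 0.1
gripper_force: 0.0
```

```bash
python3 - <<'E'
from h import *
plan(bw([-85,0,100]),20,25)
c=camera_info("wrist");cv2.imwrite("pics/w1.png",grab_frame("wrist"));import pickle;pickle.dump(c,open("w1.pkl","wb"))
E
```

```text
t 1.8 tcp [428.5  22.7 271.7] -> [494.4  -5.3 123.5] F [-1.   1.3  0.5]
  rotvec tool [-0.0046, 0.0002, -0.0116] shift after rot [ -8.3 -34.5 160.8] shift now axes [ -8.7 -33.6 160.9]
```

View pics/w1.png

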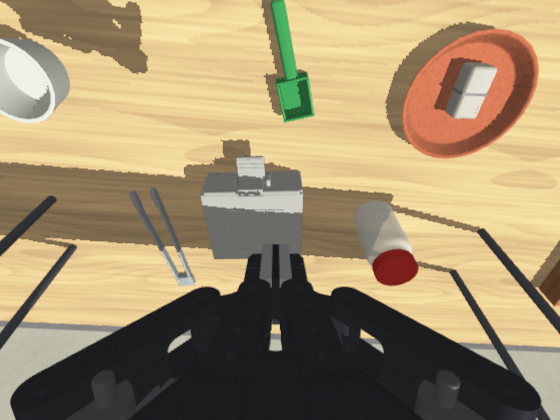

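The wrist picture shows the pad at about (251,165) with its outer edge from (237,157) to (264,156). The lid's lit front strip runs from (203,197) to (302,193). The block is at (472,90).

```bash
python3 - <<'E'
from h import *
import pickle;c=pickle.load(open("w1.pkl","rb"))
im=cv2.imread("pics/w1.png")
for p in [(237,157),(264,156)]: print("pad",cast("wrist",p,36.5,c))
for p in [(203,193),(302,190),(214,257),(303,212)]: print("lid",cast("wrist",p,54,c))
s=im[50:130,430:510].astype(int);m=((s[...,2]-s[...,0]<45)&(s[...,2]>150)).astype(np.uint8)
n,l,st,ce=cv2.connectedComponentsWithStats(m);k=1+np.argmax(st[1:,4])
r=cv2.minAreaRect(cv2.findContours((l==k).astype(np.uint8),0,2)[0][0]);print(r)
for q in cv2.boxPoints(r): print("blk",q+[430,50],cast("wrist",q+[430,50],28,c))
for p in [(466,62),(496,66),(478,117),(448,113)]: print("blk hand",cast("wrist",p,30,c))
E
```

```text
pad [491.  -17.   36.5]
pad [486.8  15.5  36.5]
lid [535.6 -57.1  54. ]
lid [520.2  65.4  54. ]
lid [650.5 -47.7  54. ]
lid [554.5  71.6  54. ]
((45.33465576171875, 42.580291748046875), (23.32547950744629, 62.60000228881836), 23.498567581176758)
blk [452.2 116.6] [422.6 225.8  28. ]
blk [477.1  59.2] [362.8 224.4  28. ]
blk [498.5  68.5] [369.3 250.9  28. ]
blk [473.6 125.9] [431.  255.5  28. ]
blk hand [366.  213.2  30. ]
blk hand [366.9 245.6  30. ]
blk hand [419.8 253.9  30. ]
blk hand [418.3 218.   30. ]
```

```bash
sed -i 's/^BOX=.*/BOX=[588.5,6.0];YAW=0.11/' h.py; python3 - <<'E'
from h import *
plan(bw([-86,0,55]),20,25)
E
```

```text
t 1.8 tcp [427.6  25.9 271.2] -> [494.5  -4.4  78.5] F [-0.3  0.7 -0.4]
  rotvec tool [-0.0049, -0.0012, -0.0205] shift after rot [  6.5 -37.5 202.7] shift now axes [  5.5 -36.6 202.9]
```

>>> step_arm(series=[[0,[0.001,-0.0073,0.04],[-0.001,0,-0.004]],[0,[0.001,-0.0073,0.04],[-0.001,0,-0.004]],[0,[0.001,-0.0073,0.04],[-0.001,0,-0.004]],[0,[0.001,-0.0073,0.04],[-0.001,0,-0.004]],[0,[0.001,-0.0073,0.036],[-0.001,0,-0.004]]])

```text
time: 2.23
tool_pos: [492.2, 3.3, 82.9]
ee_rot: [3.14, 0.347, -3.02]
wrist_force: [1.2, 0.9, 0.6]
finger_gap: 0.2
gripper_force: 0.0
```

>>> step_arm(series=[[0,[0,0,0],[0,0,0]]])

```text
time: 2.32
tool_pos: [486.6, 4.1, 74.4]
ee_rot: [3.134, 0.33, -3.022]
wrist_force: [-1.6, 0.5, -1.5]
finger_gap: 0.0
gripper_force: 0.0
```

```bash
python3 - <<'E'
from h import *
plan(bw([-86,0,42]),20,25)
a=grab_frame("side")[130:240,230:370];b=grab_frame("wrist")
cv2.imwrite("pics/p1.png",np.hstack([cv2.resize(a,(500,393),interpolation=cv2.INTER_CUBIC),cv2.resize(b[60:360,170:390],(288,393))]))
print(proj("side",bw([-95,0,36.5])),proj("wrist",bw([-95,0,36.5])))
E
```

```text
t 2.3 tcp [486.6   4.1  74.4] -> [494.5  -4.4  65.5] F [-1.6  0.5 -1.5]
  rotvec tool [0.011, -0.0192, 0.0088] shift after rot [-3.4 -9.3 10.8] shift now axes [-3.6 -9.5 10.6]
[294.6 197.6] [258.1 223.8]
```

View pics/p1.png

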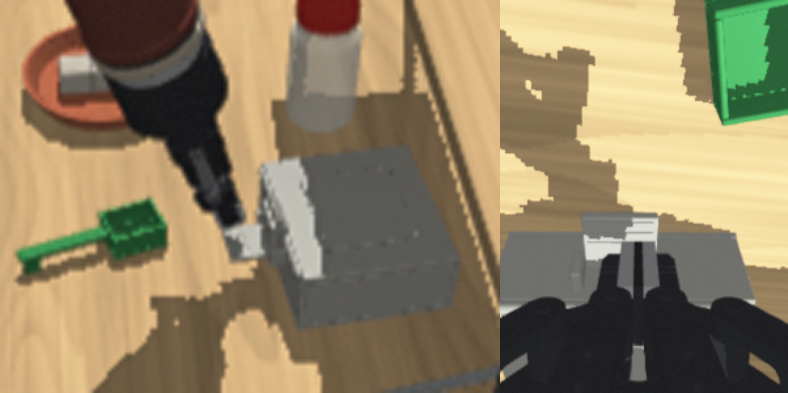

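The side view shows the fingertips just above the pad; in the wrist view they are about 8 mm to +y of the pad's centre, which agrees with the plan. I'll correct that and then press.

>>> step_arm(series=[[0,[-0.0035,-0.0095,0.0],[0.011,-0.019,0.009]],[0,[0,0,0.006],[0,0,0]],[0,[0,0,0],[0,0,0]],[0,[0,0,0],[0,0,0]]])

```text
time: 2.75
tool_pos: [500.4, -7.2, 83.1]
ee_rot: [-3.133, 0.371, -3.03]
wrist_force: [-0.2, -0.6, -0.0]
finger_gap: -0.4
gripper_force: 0.0
```

```bash
python3 - <<'E'
from h import *
plan(bw([-86,0,42]),20,25)
E
```

```text
t 2.8 tcp [500.4  -7.2  83.1] -> [494.5  -4.4  65.5] F [-0.2 -0.6 -0. ]
  rotvec tool [-0.0078, 0.0221, 0.001] shift after rot [11.2  3.4 14.7] shift now axes [11.5  3.5 14.4]
```

>>> step_arm(series=[[0,[0.0115,0.0035,0.007],[-0.008,0.022,0.001]],[0,[0,0,0.006],[0,0,0]],[0,[0,0,0],[0,0,0]],[0,[0,0,0],[0,0,0]],[0,[0,0,0],[0,0,0]]])

```text
time: 3.17
tool_pos: [492.7, -4.3, 64.4]
ee_rot: [3.14, 0.345, -3.032]
wrist_force: [-0.0, 0.5, 0.6]
finger_gap: 0.3
gripper_force: 0.0
```

```bash
python3 - <<'E'
from h import *
plan(bw([-86,0,42]),20,25)
E
```

```text
t 3.2 tcp [492.7  -4.3  64.4] -> [494.5  -4.4  65.5] F [-0.   0.5  0.6]
  rotvec tool [0.0015, -0.0042, -0.0007] shift after rot [-2.1 -0.3 -0.4] shift now axes [-2.1 -0.3 -0.4]
```

>>> step_arm(series=[[0,[0.001,0,0.0042],[0,0,0]],[0,[0.0015,0,0.0042],[0,0,0]],[0,[0.0015,0,0.0042],[0,0,0]],[0,[0,0,0],[0,0,0]],[0,[0,0,0],[0,0,0]]])

```text
time: 3.58
tool_pos: [493.4, -4.4, 51.2]
ee_rot: [3.14, 0.345, -3.032]
wrist_force: [-0.8, -0.7, 2.8]
finger_gap: -0.1
gripper_force: 1.0
```

```bash
python3 - <<'E'
from h import *
plan(bw([-86,0,29]),20,25)
a=grab_frame("side")[130:240,230:370];b=grab_frame("wrist")
cv2.imwrite("pics/p2.png",np.hstack([cv2.resize(a,(500,393),interpolation=cv2.INTER_CUBIC),cv2.resize(b[60:360,170:390],(288,393))]))
E
```

```text
t 3.6 tcp [493.4  -4.4  51.2] -> [494.5  -4.4  52.5] F [-0.8 -0.7  2.8]
  rotvec tool [0.0013, -0.004, -0.0006] shift after rot [-1.5 -0.1 -0.8] shift now axes [-1.5 -0.1 -0.8]
```

View pics/p2.png

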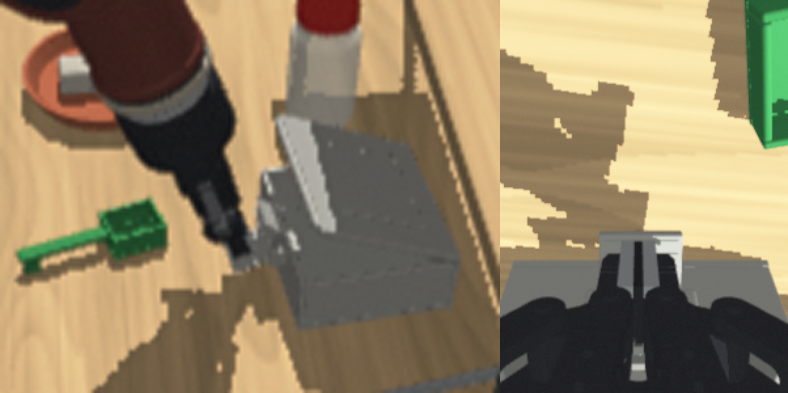

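The side view shows the lid popping open, with its lit edge risen to (300,170) in the crop. I'll hold briefly, back off and go to the block.

>>> step_arm(series=[[0,[0,0,0],[0,0,0]],[0,[0,0,0],[0,0,0]],[0,[0,0,-0.04],[0,0,0]],[0,[0,0,-0.041],[0,0,0]],[0.7,[0,0,-0.041],[0,0,0]]])

```text
time: 4.1
tool_pos: [449.7, -8.4, 164.6]
ee_rot: [3.137, 0.339, -3.033]
wrist_force: [1.4, -0.1, 0.8]
finger_gap: 10.8
gripper_force: 0.0
```

>>> step_arm(series=[[0.7,[0,0,-0.041],[0,0,0]],[0.7,[0,0,0],[0,0,0]],[0.7,[0,0,0],[0,0,0]],[0.7,[0,0,0],[0,0,0]]])

```text
time: 4.43
tool_pos: [438.1, -10.4, 204.5]
ee_rot: [3.14, 0.345, -3.032]
wrist_force: [0.1, 0.4, -0.0]
finger_gap: 59.3
gripper_force: 0.0
```

```bash
python3 - <<'E'
from h import *
plan([394.5,233.5,150],20,6,.04)
E
```

```text
t 4.4 tcp [438.1 -10.4 204.5] -> [392.4 233.4 155.6] F [ 0.1  0.4 -0. ]
  rotvec tool [0.0252, -0.0039, 0.0652] shift after rot [ 50.4 245.5  33.6] shift now axes [ 34.1 247.3  40. ]
```

>>> step_arm(series=[[0.7,[0,0,0],[0.025,-0.004,0.065]],[0.7,[0.0084,0.041,0.0],[0,0,0]],[0.7,[0.0084,0.041,0.0],[0,0,0]],[0.7,[0.0084,0.041,0.0],[0,0,0]],[0.7,[0.0084,0.041,0.0],[0,0,0]]])

```text
time: 4.85
tool_pos: [398.5, 152.4, 190.6]
ee_rot: [-3.141, 0.345, -3.103]
wrist_force: [1.0, -1.0, 0.6]
finger_gap: 60.1
gripper_force: 0.0
```

>>> step_arm(series=[[0.7,[0.0084,0.041,0.01],[0,0,0]],[0.7,[0.0084,0.0405,0.02],[0,0,0]],[0.7,[0,0,0],[0,0,0]],[0.7,[0,0,0],[0,0,0]],[0.7,[0,0,0],[0,0,0]]])

```text
time: 5.27
tool_pos: [390.8, 227.1, 159.5]
ee_rot: [-3.139, 0.345, -3.099]
wrist_force: [-0.5, -0.1, 0.1]
finger_gap: 59.9
gripper_force: 0.0
```

```bash
python3 - <<'E'
from h import *
plan([394.5,233.5,150],20,6,.04)
b=grab_frame("wrist")
c=camera_info("wrist");import pickle;pickle.dump(c,open("w2.pkl","wb"))
a=grab_frame("side")[60:260,220:390]
cv2.imwrite("pics/w2f.png",b)
cv2.imwrite("pics/w2.png",np.hstack([b[:420,80:510],cv2.resize(a,(357,420))]))
print(proj("wrist",[394.5,233.5,30]))
E
```

```text
t 5.3 tcp [390.8 227.1 159.5] -> [392.4 233.4 155.6] F [-0.5 -0.1  0.1]
  rotvec tool [-0.0014, -0.0044, 0.0026] shift after rot [-0.4  6.3  4.3] shift now axes [-0.5  6.3  4.3]
[282.2 154.9]
```

View pics/w2.png

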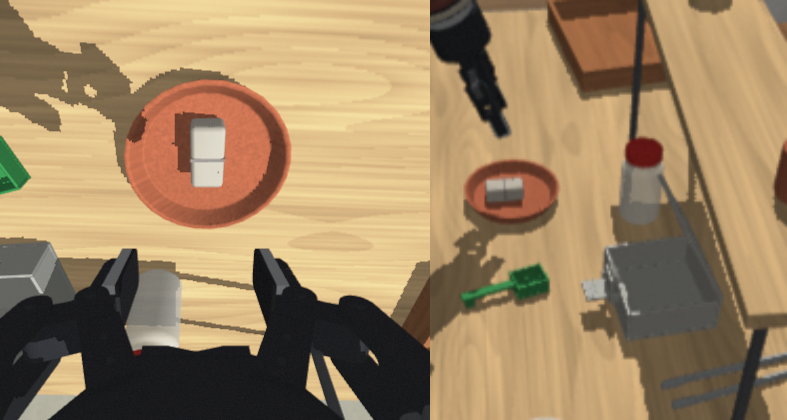

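The side crop shows the lid fully open. In the wrist picture the block's top spans columns 271 to 304 and rows 119 to 187 (full-frame), with the score line at row 159.

```bash
python3 - <<'E'
from h import *
import pickle;c=pickle.load(open("w2.pkl","rb"))
for p in [(288,159),(273,119),(303,122),(271,165),(272,187),(303,187)]: print(p,cast("wrist",p,30,c))
E
```

```text
(288, 159) [396.7 238.6  30. ]
(273, 119) [363.7 225.1  30. ]
(303, 122) [365.1 247.9  30. ]
(271, 165) [402.9 224.9  30. ]
(272, 187) [424.7 226.4  30. ]
(303, 187) [423.6 253.5  30. ]
```

```bash
python3 - <<'E'
from h import *
plan([396,237,12],20,25,.04)
E
```

```text
t 5.4 tcp [392.4 226.3 161.6] -> [387.5 236.7  35.5] F [-0.2 -0.   0.3]
  rotvec tool [-0.0008, -0.0004, -0.0014] shift after rot [ 47.4  10.5 116.9] shift now axes [ 47.4  10.5 116.9]
```

>>> step_arm(series=[[0.7,[0.0117,0.0105,0.029],[0,0,0]],[0.7,[0.0119,0,0.029],[0,0,0]],[0.7,[0.0119,0,0.029],[0,0,0]],[0.7,[0.0059,0,0.014],[0,0,0]],[0.7,[0,0,0],[0,0,0]]])

```text
time: 5.78
tool_pos: [385.4, 234.7, 49.5]
ee_rot: [-3.139, 0.343, -3.104]
wrist_force: [-0.1, -0.6, 0.1]
finger_gap: 59.6
gripper_force: 0.0
```

>>> step_arm(series=[[0.7,[0,0,0],[0,0,0]],[0.7,[0,0,0],[0,0,0]]])

```text
time: 5.95
tool_pos: [389.3, 237.6, 54.7]
ee_rot: [3.14, 0.352, -3.104]
wrist_force: [0.9, 0.4, 1.2]
finger_gap: 59.5
gripper_force: 0.0
```

```bash
python3 - <<'E'
from h import *
plan([396,237,12],20,25,.04)
E
```

```text
t 6.0 tcp [389.3 237.6  54.7] -> [387.5 236.7  35.5] F [0.9 0.4 1.2]
  rotvec tool [0.0008, 0.0031, -0.0021] shift after rot [ 8.3 -0.9 17.4] shift now axes [ 8.3 -0.9 17.4]
```

>>> step_arm(series=[[0.7,[0.004,-0.001,0.0087],[0,0,0]],[0.7,[0.004,0,0.0087],[0,0,0]],[0.7,[0,0,0],[0,0,0]],[0.7,[0,0,0],[0,0,0]],[0.7,[0,0,0],[0,0,0]]])

```text
time: 6.37
tool_pos: [387.1, 237.2, 35.3]
ee_rot: [3.14, 0.352, -3.102]
wrist_force: [-0.5, -0.4, -0.1]
finger_gap: 60.0
gripper_force: 0.0
```

>>> step_arm(series=[[0.2,[0,0,0],[0,0,0]],[0.2,[0,0,0],[0,0,0]],[0.2,[0,0,0],[0,0,0]],[0.2,[0,0,0],[0,0,0]],[0.2,[0,0,0],[0,0,0]]], force=25)

```text
time: 6.78
tool_pos: [386.4, 237.1, 34.4]
ee_rot: [3.141, 0.35, -3.101]
wrist_force: [-3.4, -0.6, 7.7]
finger_gap: 27.6
gripper_force: 25.7
```

>>> step_arm(series=[[0.2,[-0.003,0,-0.009],[0,0,0]],[0.2,[-0.007,0,-0.019],[0,0,0]],[0.2,[-0.0137,0,-0.0376],[0,0,0]],[0.2,[-0.0137,0,-0.0376],[0,0,0]],[0.2,[-0.0137,0,-0.0376],[0,0,0]]])

```text
time: 7.2
tool_pos: [384.5, 236.4, 184.2]
ee_rot: [-3.141, 0.347, -3.101]
wrist_force: [0.9, -0.1, -1.3]
finger_gap: 27.6
gripper_force: 25.0
```

>>> step_arm(series=[[0.2,[0,0,0],[0,0,0]],[0.2,[0,0,0],[0,0,0]],[0.2,[0,0,0],[0,0,0]]])

```text
time: 7.45
tool_pos: [385.1, 236.5, 182.8]
ee_rot: [-3.142, 0.348, -3.101]
wrist_force: [-0.6, 0.3, -1.5]
finger_gap: 27.7
gripper_force: 25.0
```

```bash
python3 - <<'E'
from h import *
plan(bw([-70,0,150]),20,22)
plan(bw([-14,0,24]),20,22)
print(observe()["finger_gap"])
E
```

```text
t 7.5 tcp [385.1 236.5 182.8] -> [511.4  -2.5 170.7] F [-0.6  0.3 -1.5]
  rotvec tool [-0.0239, -0.0008, -0.0655] shift after rot [ -89.2 -251.5   45.4] shift now axes [-105.5 -243.9   51.2]
t 7.5 tcp [385.1 236.5 182.8] -> [567.1   3.6  44.7] F [-0.6  0.3 -1.5]
  rotvec tool [-0.0239, -0.0008, -0.0655] shift after rot [ -98.7 -251.5  182.9] shift now axes [-115.  -240.   188.7]
27.687447845930443
```

>>> step_arm(series=[[0.2,[0,0,0],[-0.024,-0.001,-0.0655]],[0.2,[-0.014,-0.036,0],[0,0,0]],[0.2,[-0.014,-0.036,0],[0,0,0]],[0.2,[-0.014,-0.036,0],[0,0,0]],[0.2,[-0.014,-0.036,0],[0,0,0]]])

```text
time: 7.87
tool_pos: [452.4, 98.1, 199.9]
ee_rot: [3.141, 0.346, -3.03]
wrist_force: [0.2, 0.2, -2.0]
finger_gap: 27.5
gripper_force: 25.2
```

>>> step_arm(series=[[0.2,[-0.012,-0.036,0],[0,0,0]],[0.2,[-0.012,-0.036,0],[0,0,0]],[0.2,[-0.012,-0.035,0],[0,0,0]],[0.2,[0,0,0],[0,0,0]],[0.2,[0,0,0],[0,0,0]]])

```text
time: 8.28
tool_pos: [498.2, -5.1, 212.2]
ee_rot: [3.139, 0.345, -3.037]
wrist_force: [-0.2, -0.2, -1.0]
finger_gap: 27.4
gripper_force: 25.3
```

>>> step_arm(series=[[0.2,[0,0,0],[0,0,0]],[0.2,[0,0,0],[0,0,0]]])

```text
time: 8.45
tool_pos: [497.7, -2.0, 212.8]
ee_rot: [3.14, 0.347, -3.031]
wrist_force: [0.6, -0.4, -0.8]
finger_gap: 27.5
gripper_force: 25.3
```

```bash
python3 - <<'E'
from h import *
plan(bw([-40,0,122]),20,22)
plan(bw([-18,0,62]),20,22)
E
```

```text
t 8.4 tcp [497.7  -2.  212.8] -> [541.3   0.8 142.7] F [ 0.6 -0.4 -0.8]
  rotvec tool [0.002, -0.0025, 0.0006] shift after rot [-17.   -2.   80.8] shift now axes [-17.2  -2.2  80.8]
t 8.4 tcp [497.7  -2.  212.8] -> [563.1   3.2  82.7] F [ 0.6 -0.4 -0.8]
  rotvec tool [0.002, -0.0025, 0.0006] shift after rot [-17.1  -2.  144.7] shift now axes [-17.5  -2.3 144.7]
```

>>> step_arm(series=[[0.2,[-0.0085,-0.001,0.03],[0.002,-0.0025,0]],[0.2,[-0.0085,-0.001,0.03],[0,0,0]],[0.2,[0,0,0.03],[0,0,0]],[0.2,[0,0,0.03],[0,0,0]],[0.2,[0,0,0.0245],[0,0,0]]])

```text
time: 8.87
tool_pos: [563.7, 4.2, 82.4]
ee_rot: [-3.141, 0.35, -3.029]
wrist_force: [0.1, -0.2, -1.2]
finger_gap: 27.5
gripper_force: 25.3
```

>>> step_arm(series=[[0.2,[0,0,0],[0,0,0]],[0.2,[0,0,0],[0,0,0]],[0.2,[0,0,0],[0,0,0]]])

```text
time: 9.12
tool_pos: [564.7, 2.9, 85.9]
ee_rot: [-3.14, 0.353, -3.03]
wrist_force: [0.7, 0.4, -0.0]
finger_gap: 27.6
gripper_force: 25.3
```

```bash
python3 - <<'E'
from h import *
plan(bw([-18,0,22]),20,22)
b=grab_frame("wrist");a=grab_frame("side")[60:260,220:390]
cv2.imwrite("pics/b1.png",np.hstack([b[:420,80:510],cv2.resize(a,(357,420))]))
E
```

```text
t 9.1 tcp [564.7   2.9  85.9] -> [563.1   3.2  42.7] F [ 0.7  0.4 -0. ]
  rotvec tool [-0.0012, 0.004, 0.0017] shift after rot [16.3  0.5 40.1] shift now axes [16.4  0.6 40.1]
```

View pics/b1.png

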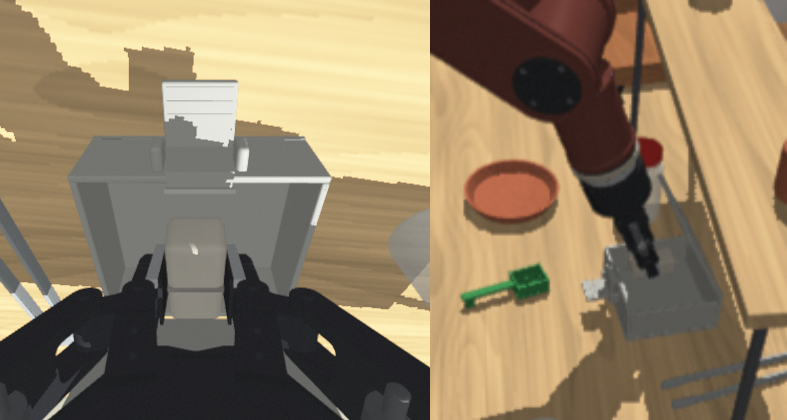

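The wrist picture shows the block held over the box's inside, centred on y and clear of the front wall at row 180. The lid is still open. I'll go down and release.

>>> step_arm(series=[[0.2,[0.005,0,0.013],[0,0.004,0]],[0.2,[0.005,0,0.013],[0,0,0]],[0.2,[0.005,0,0.013],[0,0,0]],[0.2,[0,0,0],[0,0,0]],[0.2,[0,0,0],[0,0,0]]])

```text
time: 9.63
tool_pos: [564.2, 1.6, 44.3]
ee_rot: [-3.14, 0.349, -3.032]
wrist_force: [0.6, 0.2, -0.4]
finger_gap: 27.5
gripper_force: 25.3
```

>>> step_arm(series=[[0.2,[0,0,0],[0,0,0]],[0.5,[0,0,0],[0,0,0]],[0.5,[0,0,0],[0,0,0]],[0.5,[0,0,0],[0,0,0]],[0.5,[0,0,0],[0,0,0]]])

```text
time: 10.05
tool_pos: [564.6, 1.5, 44.1]
ee_rot: [-3.14, 0.35, -3.032]
wrist_force: [-0.2, 0.4, 0.3]
finger_gap: 42.6
gripper_force: 0.0
```

>>> step_arm(series=[[0.5,[-0.007,0,-0.0188],[0,0,0]],[0.5,[-0.007,0,-0.0188],[0,0,0]],[0.5,[0,0,-0.03],[0,0,0]],[0.5,[0,0,-0.03],[0,0,0]],[0.5,[0,0,-0.035],[0,0,0]]])

```text
time: 10.47
tool_pos: [530.9, -1.5, 172.9]
ee_rot: [-3.14, 0.347, -3.032]
wrist_force: [0.3, -0.1, -0.1]
finger_gap: 42.8
gripper_force: 0.0
```

>>> step_arm(series=[[0,[0,0,-0.04],[0,0,0]],[0,[0,0,-0.04],[0,0,0]],[0,[0,0,0],[0,0,0]],[0,[0,0,0],[0,0,0]],[0,[0,0,0],[0,0,0]]])

```text
time: 10.88
tool_pos: [504.7, -4.5, 247.9]
ee_rot: [-3.14, 0.349, -3.032]
wrist_force: [0.6, -0.0, 0.1]
finger_gap: -0.2
gripper_force: 0.0
```

```bash
python3 - <<'E'
from h import *
for p in ([-40,-40,200],[15,-40,175],[5,-40,160]): plan(bw(p),45,25)
print(observe()["joints"])
b=grab_frame("wrist");a=grab_frame("side")[60:260,220:390]
cv2.imwrite("pics/b2.png",np.hstack([b[:420,80:510],cv2.resize(a,(357,420))]))
E
```

```text
t 10.9 tcp [504.7  -4.5 247.9] -> [535.6 -40.1 217.7] F [ 0.6 -0.   0.1]
  rotvec tool [-0.0019, -0.4364, 0.0003] shift after rot [  2.5 -38.7  40.3] shift now axes [-14.8 -38.7  37.6]
t 10.9 tcp [504.7  -4.5 247.9] -> [590.2 -34.1 192.7] F [ 0.6 -0.   0.1]
  rotvec tool [-0.0019, -0.4364, 0.0003] shift after rot [-18.8 -38.7  96.8] shift now axes [-57.9 -38.6  79.9]
t 10.9 tcp [504.7  -4.5 247.9] -> [580.3 -35.1 177.7] F [ 0.6 -0.   0.1]
  rotvec tool [-0.0019, -0.4364, 0.0003] shift after rot [ -1.1 -38.7 100.4] shift now axes [-43.4 -38.6  90.6]
[-0.2 -0.3  2.1  0.1  1.  -2. ]
```

View pics/b2.png

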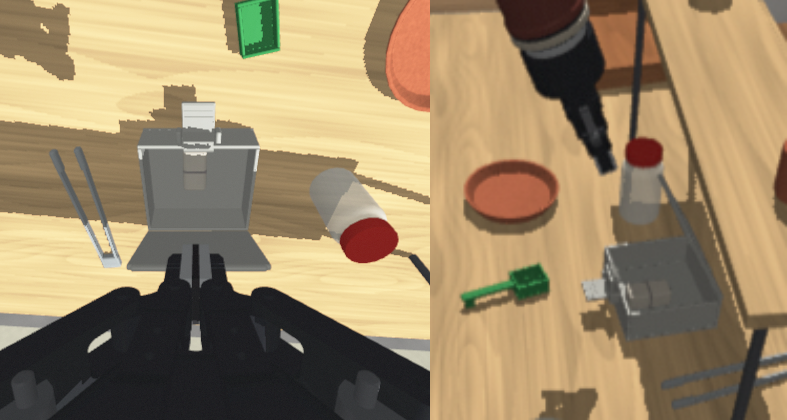

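The block lies flat in the open box (wrist crop (195,175), side crop (648,292)), and the lid edge is at wrist crop row 268. To shut the lid I'll tilt to 45°, offset to one side of the latch head, and follow the lid's arc down.

>>> step_arm(series=[[0,[0,-0.013,0],[0,-0.109,0]],[0,[0,-0.013,0],[0,-0.109,0]],[0,[0,-0.013,0],[0,-0.109,0]],[0,[0,0,0],[0,-0.109,0]],[0,[0,0,0],[0,0,0]]])

```text
time: 11.4
tool_pos: [505.1, -42.3, 240.1]
ee_rot: [3.134, 0.779, -3.04]
wrist_force: [-0.7, 0.4, -2.2]
finger_gap: -0.1
gripper_force: 0.0
```

>>> step_arm(series=[[0,[0,0,0],[0,0,0]],[0,[0,0,0],[0,0,0]]])

```text
time: 11.57
tool_pos: [509.5, -43.6, 248.2]
ee_rot: [-3.139, 0.782, -3.031]
wrist_force: [0.5, -0.5, 1.0]
finger_gap: 0.5
gripper_force: 0.0
```

```bash
python3 - <<'E'
from h import *
iB=lambda w:Ro.from_euler('z',-YAW).apply(np.array(w)-[*BOX,0])
for p in [(100,125),(200,116),(300,107)]: print("shelf edge, box frame",iB(cast("top",p,285)))
plan(bw([-25,-40,230]),45,25)
plan(bw([35,-40,170]),45,25)
E
```

```text
shelf edge, box frame [ 27.2 207.1 285. ]
shelf edge, box frame [  4.3  31.4 285. ]
shelf edge, box frame [ -18.6 -145.3  285. ]
t 11.6 tcp [509.5 -43.6 248.2] -> [550.5 -38.4 247.7] F [ 0.5 -0.5  1. ]
  rotvec tool [-0.0018, -0.0037, 0.0003] shift after rot [-28.9   0.6  29.6] shift now axes [-29.    0.6  29.5]
t 11.6 tcp [509.5 -43.6 248.2] -> [610.1 -31.9 187.7] F [ 0.5 -0.5  1. ]
  rotvec tool [-0.0018, -0.0037, 0.0003] shift after rot [-28.9   0.6 114.4] shift now axes [-29.3   0.8 114.3]
```

>>> step_arm(series=[[0,[-0.012,0,0.023],[0,-0.003,0]],[0,[-0.011,0,0.023],[0,0,0]],[0,[0,0,0.023],[0,0,0]],[0,[0,0,0.022],[0,0,0]],[0,[0,0,0.022],[0,0,0]]])

```text
time: 11.98
tool_pos: [608.0, -31.9, 185.2]
ee_rot: [-3.138, 0.788, -3.026]
wrist_force: [-0.2, 0.9, -0.5]
finger_gap: 0.1
gripper_force: 0.0
```

>>> step_arm(series=[[0,[0,0,0],[0,0,0]],[0,[0,0,0],[0,0,0]],[0,[0,0,0],[0,0,0]]])

```text
time: 12.23
tool_pos: [605.9, -32.3, 185.4]
ee_rot: [-3.139, 0.788, -3.028]
wrist_force: [-0.3, 0.3, -0.3]
finger_gap: -0.2
gripper_force: 0.0
```

```bash
python3 - <<'E'
from h import *
for p in [(24,159),(8,149.5),(-6.6,137.4),(-19,123)]: plan(bw([p[0],-40,p[1]]),45,25)
E
```

```text
t 12.2 tcp [605.9 -32.3 185.4] -> [599.2 -33.1 176.7] F [-0.3  0.3 -0.3]
  rotvec tool [-0.0004, 0.0022, 0.0022] shift after rot [10.9 -0.1  1.4] shift now axes [11.  -0.   1.4]
t 12.2 tcp [605.9 -32.3 185.4] -> [583.3 -34.8 167.2] F [-0.3  0.3 -0.3]
  rotvec tool [-0.0004, 0.0022, 0.0022] shift after rot [29.  -0.1 -3.2] shift now axes [29.  -0.  -3.3]
t 12.2 tcp [605.9 -32.3 185.4] -> [568.8 -36.4 155.1] F [-0.3  0.3 -0.3]
  rotvec tool [-0.0004, 0.0022, 0.0022] shift after rot [47.9 -0.1 -5. ] shift now axes [47.8  0.  -5.1]
t 12.2 tcp [605.9 -32.3 185.4] -> [556.4 -37.8 140.7] F [-0.3  0.3 -0.3]
  rotvec tool [-0.0004, 0.0022, 0.0022] shift after rot [66.8 -0.1 -3.5] shift now axes [66.8  0.1 -3.7]
```

>>> step_arm(series=[[0,[0.011,0,0.0014],[0,0,0]],[0,[0.009,0,-0.0023],[0,0,0]],[0,[0.009,0,-0.0023],[0,0,0]],[0,[0.0095,0,-0.0009],[0,0,0]],[0,[0.0095,0,-0.0009],[0,0,0]]])

```text
time: 12.65
tool_pos: [567.8, -30.1, 163.4]
ee_rot: [-3.132, 0.773, -3.037]
wrist_force: [0.9, -0.7, 0.7]
finger_gap: -0.2
gripper_force: 0.2
```

>>> step_arm(series=[[0,[0.0095,0,0.0008],[0,0,0]],[0,[0.0095,0,0.0008],[0,0,0]],[0,[0,0,0],[0,0,0]],[0,[0,0,0],[0,0,0]],[0,[0,0,0],[0,0,0]]])

```text
time: 13.07
tool_pos: [556.3, -27.5, 153.1]
ee_rot: [-3.13, 0.764, -3.042]
wrist_force: [0.2, -0.4, 0.7]
finger_gap: 0.2
gripper_force: 0.1
```

```bash
python3 - <<'E'
from h import *
for p in [(-28.8,107),(-35.7,89.7),(-39,75),(-40,61.8),(-40,58.5)]: plan(bw([p[0],-40,p[1]]),45,25)
a=grab_frame("side")[100:260,240:400];b=grab_frame("wrist")
cv2.imwrite("pics/c1.png",np.hstack([cv2.resize(a,(400,400),interpolation=cv2.INTER_CUBIC),b[10:410,80:480]]))
E
```

```text
t 13.1 tcp [556.3 -27.5 153.1] -> [546.7 -38.9 124.7] F [ 0.2 -0.4  0.7]
  rotvec tool [-0.0181, -0.0214, -0.007] shift after rot [ 27.7 -10.2  12.4] shift now axes [ 27.4 -10.2  13.2]
t 13.1 tcp [556.3 -27.5 153.1] -> [539.8 -39.6 107.4] F [ 0.2 -0.4  0.7]
  rotvec tool [-0.0181, -0.0214, -0.007] shift after rot [ 44.8 -10.2  19.8] shift now axes [ 44.3 -10.1  20.9]
t 13.1 tcp [556.3 -27.5 153.1] -> [536.6 -40.   92.7] F [ 0.2 -0.4  0.7]
  rotvec tool [-0.0181, -0.0214, -0.007] shift after rot [ 57.6 -10.2  27.9] shift now axes [ 56.9 -10.1  29.3]
t 13.1 tcp [556.3 -27.5 153.1] -> [535.6 -40.1  79.5] F [ 0.2 -0.4  0.7]
  rotvec tool [-0.0181, -0.0214, -0.007] shift after rot [ 67.6 -10.2  36.5] shift now axes [ 66.7 -10.   38.1]
t 13.1 tcp [556.3 -27.5 153.1] -> [535.6 -40.1  76.2] F [ 0.2 -0.4  0.7]
  rotvec tool [-0.0181, -0.0214, -0.007] shift after rot [ 69.9 -10.2  38.8] shift now axes [ 69.  -10.   40.5]
```

View pics/c1.png

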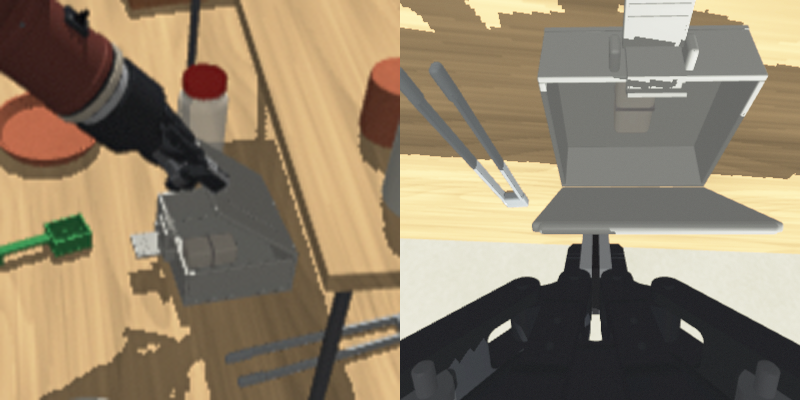

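The side view shows the fingers pressing the lid's front edge, with the lid part-way down. The pose is drifting off the plan, so I'll check the joints.

```bash
python3 - <<'E'
from h import *
np.set_printoptions(precision=3,suppress=True)
o=observe();print(o["joints"],o["joint_vel"],o["ee_rot"],o["tool_pos"],o["torque"])
E
```

```text
[-0.361 -0.244  2.373  0.812  0.422 -2.68 ] [ 0.001  0.001 -0.001  0.002 -0.    -0.001] [-3.13   0.764 -3.041] [556.507 -27.636 153.22 ] [-0.009  0.357  0.077]
```

```bash
python3 - <<'E'
from h import *
o=observe();C=Ro.from_euler('xyz',o["ee_rot"]).as_matrix();tip=o["tool_pos"]+25*C[:,2]
print(tip, Ro.from_euler('z',-YAW).apply(tip-[*BOX,0]))
plan(tip,42,25,-.06)
E
```

```text
[573.7 -26.2 135.2] [-18.2 -30.4 135.2]
t 13.2 tcp [556.5 -27.6 153.2] -> [557.  -25.2 153.8] F [0.5 1.1 1.4]
  rotvec tool [0.0977, 0.0318, 0.1172] shift after rot [-0.6  2.5 -0.1] shift now axes [-0.9  2.4  0.1]
```

>>> step_arm(series=[[0,[0,0,0],[0.033,0.011,0.039]],[0,[0,0,0],[0.033,0.011,0.039]],[0,[0,0,0],[0.032,0.01,0.039]],[0,[0,-0.006,0],[0,0,0]],[0,[0,0,0],[0,0,0]]])

```text
time: 13.58
tool_pos: [556.3, -33.5, 153.3]
ee_rot: [-3.14, 0.733, 3.087]
wrist_force: [0.1, -0.1, 0.2]
finger_gap: -0.2
gripper_force: 0.1
```

>>> step_arm(series=[[0,[0,0,0],[0,0,0]],[0,[0,0,0],[0,0,0]],[0,[0,0,0],[0,0,0]]])

```text
time: 13.83
tool_pos: [555.7, -33.6, 152.7]
ee_rot: [-3.141, 0.733, 3.085]
wrist_force: [-0.2, -0.3, -0.2]
finger_gap: 0.1
gripper_force: 0.1
```

```bash
python3 - <<'E'
from h import *
o=observe();C=Ro.from_euler('xyz',o["ee_rot"]).as_matrix();tip=o["tool_pos"]+25*C[:,2]
print(o["joints"],Ro.from_euler('z',-YAW).apply(tip-[*BOX,0]))
for p in [(-19,123),(-28.8,107),(-35.7,89.7),(-39,75),(-40,61.8),(-40,58.5)]: plan(bw([p[0],-40,p[1]]),42,25,-.06)
E
```

```text
[-0.3 -0.2  2.4  0.5  0.3 -2.2] [-20.5 -38.5 134.1]
t 13.8 tcp [555.7 -33.6 152.7] -> [557.3 -34.8 141.6] F [-0.2 -0.3 -0.2]
  rotvec tool [0.0021, -0.0005, 0.0029] shift after rot [ 6.2 -1.2  9.4] shift now axes [ 6.2 -1.2  9.4]
t 13.8 tcp [555.7 -33.6 152.7] -> [547.6 -35.9 125.6] F [-0.2 -0.3 -0.2]
  rotvec tool [0.0021, -0.0005, 0.0029] shift after rot [24.1 -2.8 14.8] shift now axes [24.1 -2.8 14.8]
t 13.8 tcp [555.7 -33.6 152.7] -> [540.7 -36.7 108.3] F [-0.2 -0.3 -0.2]
  rotvec tool [0.0021, -0.0005, 0.0029] shift after rot [40.7 -4.  23.1] shift now axes [40.7 -3.9 23.1]
t 13.8 tcp [555.7 -33.6 152.7] -> [537.4 -37.   93.6] F [-0.2 -0.3 -0.2]
  rotvec tool [0.0021, -0.0005, 0.0029] shift after rot [53.  -4.6 31.9] shift now axes [53.  -4.5 31.9]
t 13.8 tcp [555.7 -33.6 152.7] -> [536.4 -37.1  80.4] F [-0.2 -0.3 -0.2]
  rotvec tool [0.0021, -0.0005, 0.0029] shift after rot [62.5 -4.7 41. ] shift now axes [62.5 -4.6 41.1]
t 13.8 tcp [555.7 -33.6 152.7] -> [536.4 -37.1  77.1] F [-0.2 -0.3 -0.2]
  rotvec tool [0.0021, -0.0005, 0.0029] shift after rot [64.7 -4.7 43.5] shift now axes [64.7 -4.6 43.5]
```

>>> step_arm(series=[[0,[0.002,-0.001,0.003],[0,0.07,0]],[0,[0,-0.001,0.003],[0,0.07,0]],[0,[0,0,0.003],[0,0.07,0]],[0,[0,0,0],[0,0,0]],[0,[0,0,0],[0,0,0]]])

```text
time: 14.25
tool_pos: [560.4, -35.8, 144.7]
ee_rot: [-3.141, 0.525, 3.086]
wrist_force: [-0.5, -0.2, 0.3]
finger_gap: -0.1
gripper_force: 0.1
```

>>> step_arm(series=[[0,[0,0,0],[0,0,0]]])

```text
time: 14.33
tool_pos: [559.1, -35.5, 143.6]
ee_rot: [3.141, 0.523, 3.085]
wrist_force: [-0.6, 0.3, -0.3]
finger_gap: 0.3
gripper_force: 0.1
```

```bash
python3 - <<'E'
from h import *
o=observe();C=Ro.from_euler('xyz',o["ee_rot"]).as_matrix();tip=o["tool_pos"]+25*C[:,2]
print(o["joints"],Ro.from_euler('z',-YAW).apply(tip-[*BOX,0]))
for p in [(-17,121),(-27,105),(-34,87.4),(-37,72.7),(-38.5,59.5),(-38.5,56)]: plan(bw([p[0],-40,p[1]]),30,25,-.06)
E
```

```text
[-0.3 -0.1  2.2  0.2  0.6 -1.9] [-21.5 -40.  121.9]
t 14.3 tcp [559.1 -35.5 143.6] -> [563.5 -34.9 142.7] F [-0.6  0.3 -0.3]
  rotvec tool [0.0021, -0.0005, 0.0033] shift after rot [-3.3  0.9  3. ] shift now axes [-3.4  0.8  3. ]
t 14.3 tcp [559.1 -35.5 143.6] -> [553.6 -36.  126.7] F [-0.6  0.3 -0.3]
  rotvec tool [0.0021, -0.0005, 0.0033] shift after rot [13.2 -0.8 12. ] shift now axes [13.2 -0.8 12. ]
t 14.3 tcp [559.1 -35.5 143.6] -> [546.6 -36.7 109.1] F [-0.6  0.3 -0.3]
  rotvec tool [0.0021, -0.0005, 0.0033] shift after rot [28.  -2.  23.7] shift now axes [28.  -2.  23.8]
t 14.3 tcp [559.1 -35.5 143.6] -> [543.6 -37.1  94.4] F [-0.6  0.3 -0.3]
  rotvec tool [0.0021, -0.0005, 0.0033] shift after rot [37.9 -2.5 35. ] shift now axes [37.9 -2.5 35. ]
t 14.3 tcp [559.1 -35.5 143.6] -> [542.1 -37.2  81.2] F [-0.6  0.3 -0.3]
  rotvec tool [0.0021, -0.0005, 0.0033] shift after rot [45.8 -2.8 45.7] shift now axes [45.7 -2.7 45.7]
t 14.3 tcp [559.1 -35.5 143.6] -> [542.1 -37.2  77.7] F [-0.6  0.3 -0.3]
  rotvec tool [0.0021, -0.0005, 0.0033] shift after rot [47.5 -2.8 48.7] shift now axes [47.5 -2.7 48.7]
```

>>> step_arm(series=[[0,[0.0132,-0.001,0.012],[0,0,0]],[0,[0.0148,-0.001,0.0118],[0,0,0]],[0,[0.0099,0,0.0113],[0,0,0]],[0,[0,0,0],[0,0,0]],[0,[0,0,0],[0,0,0]]])

```text
time: 14.75
tool_pos: [542.8, -36.6, 93.8]
ee_rot: [3.141, 0.521, 3.085]
wrist_force: [0.1, -0.7, 0.1]
finger_gap: -0.1
gripper_force: 0.2
```

>>> step_arm(series=[[0,[0,0,0],[0,0,0]]])

```text
time: 14.83
tool_pos: [544.2, -36.9, 95.5]
ee_rot: [-3.141, 0.523, 3.085]
wrist_force: [-0.8, 0.6, 0.5]
finger_gap: 0.3
gripper_force: 0.2
```

```bash
python3 - <<'E'
from h import *
for p in [(-38.5,59.5),(-38.5,55)]: plan(bw([p[0],-40,p[1]]),30,25,-.06)
a=grab_frame("side")[100:260,240:400];b=grab_frame("wrist")
cv2.imwrite("pics/c2.png",np.hstack([cv2.resize(a,(400,400),interpolation=cv2.INTER_CUBIC),b[10:410,80:480]]))
E
```

```text
t 14.8 tcp [544.2 -36.9  95.5] -> [542.1 -37.2  81.2] F [-0.8  0.6  0.5]
  rotvec tool [0.0014, -0.0002, 0.0032] shift after rot [ 8.9 -0.5 11.4] shift now axes [ 8.9 -0.5 11.4]
t 14.8 tcp [544.2 -36.9  95.5] -> [542.1 -37.2  76.7] F [-0.8  0.6  0.5]
  rotvec tool [0.0014, -0.0002, 0.0032] shift after rot [11.2 -0.5 15.3] shift now axes [11.2 -0.5 15.3]
```

>>> step_arm(series=[[0,[0.0045,0,0.0057],[0,0,0]],[0,[0.0044,0,0.0057],[0,0,0]],[0,[0,0,0],[0,0,0]],[0,[0,0,0],[0,0,0]]])

```text
time: 15.27
tool_pos: [541.7, -36.6, 80.0]
ee_rot: [-3.141, 0.521, 3.085]
wrist_force: [-0.7, 0.8, 0.5]
finger_gap: 0.2
gripper_force: 0.3
```

>>> step_arm(series=[[0,[0.001,0,0.0018],[0,0,0]],[0,[0,0,0],[0,0,0]],[0,[0,0,0],[0,0,0]]])

```text
time: 15.52
tool_pos: [542.1, -36.7, 78.5]
ee_rot: [-3.141, 0.522, 3.086]
wrist_force: [-0.5, 0.2, 0.8]
finger_gap: -0.2
gripper_force: 0.3
```

>>> step_arm(series=[[0,[0.001,0,0.0018],[0,0,0]],[0,[0,0,0],[0,0,0]],[0,[0,0,0],[0,0,0]]])

```text
time: 15.77
tool_pos: [542.5, -36.8, 76.8]
ee_rot: [-3.141, 0.523, 3.086]
wrist_force: [-1.6, 0.2, 5.1]
finger_gap: -0.2
gripper_force: 2.3
```

Force is rising on the latch head; press on gently.

>>> step_arm(series=[[0,[0.001,0,0.0018],[0,0,0]],[0,[0,0,0],[0,0,0]],[0,[0,0,0],[0,0,0]]])

```text
time: 16.02
tool_pos: [542.7, -36.9, 75.1]
ee_rot: [-3.141, 0.524, 3.086]
wrist_force: [-6.3, 0.7, 9.1]
finger_gap: -0.4
gripper_force: 4.7
```

>>> step_arm(series=[[0,[0.001,0,0.0018],[0,0,0]],[0,[0,0,0],[0,0,0]],[0,[0,0,0],[0,0,0]]])

```text
time: 16.27
tool_pos: [542.9, -36.9, 73.4]
ee_rot: [-3.141, 0.524, 3.086]
wrist_force: [-9.3, 0.7, 13.1]
finger_gap: 0.1
gripper_force: 7.1
```

>>> step_arm(series=[[0,[0.001,0,0.0018],[0,0,0]],[0,[0,0,0],[0,0,0]],[0,[0,0,0],[0,0,0]]])

```text
time: 16.52
tool_pos: [543.2, -37.0, 71.9]
ee_rot: [-3.141, 0.525, 3.086]
wrist_force: [-12.6, 0.1, 18.0]
finger_gap: -0.2
gripper_force: 9.4
```

Stiffer than a latch alone should be. I've used all my picture views, so I'll compare the side frame numerically with the initial (shut) one.

```bash
python3 - <<'E'
from h import *
np.set_printoptions(linewidth=200)
o=cv2.cvtColor(cv2.imread("pics/side0.png"),6);n=cv2.cvtColor(grab_frame("side"),6)
c=cv2.imread("pics/c1.png")
for nm,i in(("shut",o),("now",n)):
    print(nm);print(i[164:228:6,290:364:5])
for p in [(-47,-40,45),(-47,-40,54),(60,65,54),(60,-65,54),(-60,-65,54),(-60,65,54)]: print(p,proj("side",bw(p)))
E
```

```text
shut
[[167 154 176 165  88 102 104 102  83  81  78  81  83  67 169]
 [168 154 170 162  84  89  90  90  88  77  82  85  85 110 163]
 [174 155 160 170 170  80  79  78  80  79  79  79  84  95  99]
 [171 159 162 163 171 165  79  79  79  79  80  79  84  87  69]
 [168 166 167 116 172 173  80  78  80  79  80  81  80  89 160]
 [168 173 173  68  98 173  79  79  80  81  80  81  80  81  87]
 [176 170 174  76  92 174  90  81  78  80  81  80  80  80  87]
 [170 167 152  86  65 177 101  80  83  81  79  78  79  79  82]
 [169  85  80  78  73  77  80  79  79  79  79  78  79  79  83]
 [157 165 161  76  90  78  78  82  75  81  83  80  79  81  81]
 [156 168 158 159  86  92  82  91  88  89  88  79  84  78  80]]
now
[[ 58  27  25  28  99 117 118 116  96  93  90  93  97  76 191]
 [ 26  26  28  26  68 103 103 102 101  88  92  97  98 124 186]
 [ 24  25  24  24  33  89  92  91  92  91  91  92  98 109 113]
 [194  23  25  25  27  82  92  92  92  92  92  92  96  99  81]
 [191 189  42  35  24  31  90  91  92  91  92  92  91 101 181]
 [190 195 195  77  29  36 107  92  92  92  91  93  90  92  98]
 [197 194 200  48 115  23  41  93  95  93  91  92  92  91 100]
 [193 190 173  99  78  92  92  92  94  94  91  88  90  91  94]
 [191  99  94  90  83  87  90  91  91  91  90  91  91  91  94]
 [178 187 183  87 102  89  90  95  86  92  94  92  89  95  92]
 [177 108  90  92 101 105  95 104 101 102 100  91  97  89  91]]
(-47, -40, 45) [315.8 203.3]
(-47, -40, 54) [316.  200.9]
(60, 65, 54) [343.5 169.8]
(60, -65, 54) [358.6 201.9]
(-60, -65, 54) [313.6 208.4]
(-60, 65, 54) [302.  175.3]
```

The lid region matches the shut picture, so the lid is down on its stop. I'll lift off and see whether it stays.

>>> step_arm(series=[[0,[-0.002,0,-0.0036],[0,0,0]],[0,[-0.003,0,-0.0054],[0,0,0]],[0,[-0.01,0,-0.018],[0,0,0]],[0,[0,0,-0.04],[0,0,0]],[0,[0,0,-0.04],[0,0,0]]])

```text
time: 16.98
tool_pos: [500.2, -34.1, 169.2]
ee_rot: [3.141, 0.517, 3.085]
wrist_force: [0.9, -0.5, 1.1]
finger_gap: -0.2
gripper_force: 0.0
```

>>> step_arm(series=[[0,[0,0,-0.04],[0,0,0]],[0,[0,0,-0.04],[0,0,0]],[0,[0,0,0],[0,0,0]],[0,[0,0,0],[0,0,0]],[0,[0,0,0],[0,0,0]]])

```text
time: 17.4
tool_pos: [462.0, -32.2, 240.0]
ee_rot: [-3.141, 0.524, 3.085]
wrist_force: [0.2, 0.3, -0.8]
finger_gap: -0.1
gripper_force: 0.0
```

```bash
python3 - <<'E'
from h import *
o0=cv2.imread("pics/side0.png");n0=grab_frame("side");t0=cv2.imread("pics/top0.png");t1=grab_frame("top")
for nm,a,b,r in(("side box",o0,n0,(165,228,290,364)),("top box",t0,t1,(120,205,195,270)),("top dish",t0,t1,(215,285,100,172)),("top scoop",t0,t1,(220,275,210,246)),("top jar",t0,t1,(138,185,128,168)),("top tongs",t0,t1,(105,165,278,316)),("ramekin",t0,t1,(195,240,335,380)),("pad",o0,n0,(188,206,290,306))):
    s=np.s_[r[0]:r[1],r[2]:r[3]];A=a[s].astype(float);B=b[s].astype(float)
    g=np.median(B.sum(2)/np.maximum(A.sum(2),1));D=np.abs(B-A*g).mean(2);print(nm,"gain",g,"mean diff",D.mean(),"frac>25",(D>25).mean())
print(observe()["wrist_force"],observe()["tool_pos"])
np.set_printoptions(linewidth=200)
print(cv2.cvtColor(n0,6)[164:228:6,290:364:5])
E
```

```text
side box gain 1.0723404255319149 mean diff 0.8496003602386581 frac>25 0.0
top box gain 1.16 mean diff 14.15489045751634 frac>25 0.16627450980392156
top dish gain 1.1603260869565217 mean diff 6.269353325569356 frac>25 0.10912698412698413
top scoop gain 0.5071023300485057 mean diff 19.060175192438333 frac>25 0.31767676767676767
top jar gain 1.1666666666666667 mean diff 1.259456264775415 frac>25 0.0
top tongs gain 1.1683673469387754 mean diff 0.9884428332736598 frac>25 0.0
ramekin gain 1.1515151515151516 mean diff 15.987140541214616 frac>25 0.23061728395061729
pad gain 1.0696013790673677 mean diff 0.7511493029050246 frac>25 0.0
[-0.4  0.3 -0.3] [461.4 -31.9 237.7]
[[180 165 188 178  94 109 111 109  92  86  85  88  90  72 181]
 [180 166 181 175  91  97  97  96  95  83  88  91  92 118 176]
 [186 166 169 182 182  87  85  84  87  85  85  85  92 102 106]
 [182 169 174 174 181 176  86  85  85  85  86  87  90  93  74]
 [179 178 178 124 184 185  86  85  86  86  86  86  86  97 170]
 [179 183 184  72 106 185  84  86  87  87  86  86  86  86  93]
 [188 183 186  81 100 185  97  86  87  86  87  87  86  86  95]
 [183 179 164  93  72 188 109  86  90  89  84  84  84  85  88]
 [182  92  87  84  78  82  86  85  85  85  84  85  86  86  88]
 [167 176 172  82  97  83  84  88  81  87  88  86  85  88  87]
 [166 180 169 170  92  99  90  98  94  96  95  85  90  84  86]]
```

The box and pad in the side view match the start exactly: lid shut, latch back. The jar and tongs are unchanged too. The other differences in the top view look like the arm's shadow and the removed block. Handing in.

```bash
python3 -c "
from station import *
print(job_done())"
```

```text
the job is handed in; nothing more can be done
None
```

The job is handed in: I popped the lid, laid the block flat in the box and pressed the lid shut. After I lifted off, the box and thumb pad looked the same as at the start. The jar and tongs hadn't moved, but I didn't measure the dish, scoop and ramekin again at the end, and the hand-in gave no verdict.

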